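# Sort the emptied odds-and-ends drawer

## Task

Sort the odds and ends on the worktop: stand both spice jars upright in the wooden caddy, one in each bay, lay the matchbox and the lighter flat in the red tray, and put the battery in the blue tray. Leave the tomato and the mug where they are.

Things in the scene. Friction and masses are not known exactly. Their poses are not given: they have to be found in the camera images.
- red_cap_jar: spice jar with a red cap and a brown label, standing upright, 45 mm diameter, 106 mm tall; origin at the centre of its underside, z up
- white_cap_jar: spice jar with a white cap whose top is partly dark blue, standing upright, 47 mm diameter, 98 mm tall; origin at the centre of its underside, z up
- matchbox: red and yellow box of matches lying flat, 36 mm (its x) by 53 mm (its y) by 15 mm high; origin at the centre of its underside, z up
- lighter: small blue lighter with a light grey end lying flat, 72 mm long (its x) by 24 mm (its y) by 12 mm high; origin at the centre of its underside, z up
- battery: small red and light grey battery cell lying on its side, 50 mm long along its y axis, 16 mm diameter; origin on its rounded side at mid-length, about 7.5 mm from the centre line (the cell's centre is the origin + 7.5 mm along its own z; as placed at the start z is up and the origin is about 1 mm above the surface)
- spice_caddy: light wooden caddy with two open bays side by side, fixed to the worktop; 84 mm (its x) by 160 mm (its y), walls 8 mm thick and 40 mm high, floor 4 mm thick; each bay is 68 mm by 68 mm inside, centred at x = 0 and y = +38 mm or -38 mm in its frame; origin at the centre of its underside, z up
- red_tray: red plastic open tray, fixed to the worktop; 120 mm (its x) by 160 mm (its y), walls 4 mm thick and 25 mm high (a rounded lip adds 2 mm), floor 4 mm thick; origin at the centre of its underside, z up
- blue_tray: blue plastic open tray, fixed to the worktop; 100 mm (its x) by 120 mm (its y), walls 4 mm thick and 25 mm high (a rounded lip adds 2 mm), floor 4 mm thick; origin at the centre of its underside, z up
- tomato: red tomato, 75 mm across, 79 mm high, to be left alone; origin at the centre of its underside
- mug: pink and white mug, 90 mm across (122 mm with its handle), 105 mm tall, to be left alone; origin at table level under the middle of its outline, handle included (its handle points along its -y)

How it is judged (in metres and radians):
At the end, for the whole second after the job is handed in: Both jars upright (8 degrees) on the caddy floor, one per bay; matchbox and lighter flat (14 degrees) inside the red tray, on its floor or on one another; battery lying on the floor of the blue tray; all released and at rest; tomato and mug not moved over 30 mm (x of red_cap_jar in the frame of spice_caddy between -0.034 and 0.034 m and y of red_cap_jar in the frame of spice_caddy between -0.072 and 0.072 m and z of each of red_cap_jar, white_cap_jar in the frame of spice_caddy below 0.01 m and angle between each of red_cap_jar, white_cap_jar's own z axis and vertical below 0.14 rad and x of white_cap_jar in the frame of spice_caddy between -0.034 and 0.034 m and y of white_cap_jar in the frame of spice_caddy between -0.072 and 0.072 m and x of matchbox in the frame of red_tray between -0.047 and 0.047 m and y of matchbox in the frame of red_tray between -0.067 and 0.067 m and z of each of matchbox, lighter in the frame of red_tray below 0.024 m and angle between each of matchbox, lighter's own z axis and vertical below 0.25 rad and x of lighter in the frame of red_tray between -0.047 and 0.047 m and y of lighter in the frame of red_tray between -0.067 and 0.067 m and x of battery in the frame of blue_tray between -0.046 and 0.046 m and y of battery in the frame of blue_tray between -0.056 and 0.056 m and z of battery in the frame of blue_tray below 0.023 m and linear speed of each of red_cap_jar, white_cap_jar, matchbox, lighter, battery below 0.02 m/s); the robot touches nothing.
It fails at once if the tomato is moved more than 30 mm (distance of tomato from where it was at the start of the episode above 0.03 m).
It fails at once if the mug is moved more than 30 mm or tipped (distance of mug from where it was at the start of the episode above 0.03 m or angle between mug's own z axis and vertical above 0.3 rad).
It also fails if it takes over 120 s, if anything falls off the work surface, if the arm or the gripper's body presses on something with over 40 N, if the wrist force passes 120 N, or if a joint passes its speed limit or range.

## Robot

A 6-joint arm with a two-finger parallel gripper is mounted at the origin on a cart in front of the work surface, level with it; the furniture and walls round the work are solid. World frame = base frame: x ahead of the robot, y to its left, z up, the work surface at z = 0. Lengths are in mm, angles in rad, forces in N, time in s.
With the tool pointing down it reaches from about 350 to 775 mm from the base axis. Payload 5.5 kg.
Tool frame: the origin (TCP) lies midway between the tips of the shut fingers; the grasp point (between the pads) lies 19 mm behind it (robot.grip_point_offset is the distance from the TCP to the grasp point, in mm); z points along the fingers, y is the line along which they close (so a half turn about z gives the same grasp; the last joint's range is limited). The gripper opens to 85 mm and grips with 20 to 120 N. Pads are 22 mm wide; open, the fingers measure 114 mm over their backs; the gripper's body (76 mm by 85 mm) begins 54 mm behind the grasp point. The pads swing forward as they close: fully open they stand 13 mm farther back than shut.
Start: joints at [1.06, 0.313, 0.046, 1.304, 0, 1.431], TCP at [208.385, 535.955, 231.323] pointing down, gripper open.
Joint ranges: [-2.76, 2.76], [-0.86, 1.69], [-1.03, 1.26], [-2.2, 2.34], [-1.47, 1.5], [-3.14, 3.14]. Speed limits (rad/s): [2.57, 2.57, 3.14, 3.14, 3.14, 3.14].

## Interface

Orientations are given as a 3x3 rotation matrix whose columns are the frame's x, y, z axes.
In Python, from workcell import telemetry, grab_frame, calibration, robot, regions_of gives the robot as it stands. The module is installed in compiled form; this text tells all that it offers.
- The arm moves only by the tool carry_out, never from a script. Its argument "targets" is a list of rows, each an object of numbers: "grip": the finger opening in m, from 0 to 0.0854; "tx", "ty", "tz": the shift along the world's x, y, z in m; "twist": the turn about the world's z in degrees. In form: [{"grip": .., "tx": .., "ty": .., "tz": .., "twist": ..}, ...]. A call has 1 to 12 rows; each row shifts and turns the commanded pose from where the row before left it; what a row does not reach is not made up. A row lasts 1/10 s, in which the tool goes at most 50 mm and 8.59 degrees, less where a joint would pass 70% of its speed; a pose out of reach is approached as far as the arm can. A call is refused whole if a number of a shift passes 0.05 or a number of a turn 8.59, either way. A call with a gripper value outside its range is refused whole. The fingers move at their own pace and stop on an object; the grip force is fixed at half the most. Time passes only in rows, so rows that do not move let the fingers close. It gives the time, the measured TCP pose, the force, the opening and the grip force at its end, in the units of the state.
- telemetry.state(): the state, without advancing time (a new reading comes with each control period).
- grab_frame(name): name is "scene" or "side" or "wrist"; returns the picture (480x640x3 uint8, red, green, blue); there is no depth.
- calibration(name): a dict with "fx", "fy", "cx", "cy" (pixels), "world_from_camera" (4x4, takes a point from camera to world coordinates). Camera axes: x right, y down, z forward; pixel columns grow to the right and rows downward; lengths in mm; the calibration is good to about 2 mm. A picture is of the moment at which its call begins: read the wrist's pose just before it. calibration takes no time and is no camera call; for the wrist camera it gives the pose at the moment of the call.
- robot.close_job(): hands the job in; it is judged then, once.
Trained networks look in the newest picture that a camera, given by its name, has taken for a name from the list of things; names that differ only in an ending like _2 or _b are one class to them, and where a whole thing is asked for, a point or a joint stands for the part that bears it (a point fixed in the world has none). Each returns a list of dicts, best first, with "confidence" (0 to 1); they miss things now and then, are a little off and sometimes report something else, mostly with a low value. They report only what shows in the picture. A call takes as long as a camera call.
- regions_of(label, camera): "region" (480x640 bool, what is visible of it) and "position" ([column, row] in pixels, amid what is visible of it).
The state is a dict: "clock": time; "q": joint angles; "dq": joint speeds; "effort": joint torques, N m; "position": TCP position; "orientation": TCP orientation; "wrist_force": force on the tool from outside, world axes, zero at the start; "ft_torque": the same for the moment, N m; "finger_gap": finger opening in mm; "grip_force": force on a finger pad.
Only numpy, scipy, OpenCV 4.12 (cv2) and the standard library are available. Lean on these libraries where they do the work, as an engineer would, in place of code of your own. Each camera call takes 0.05 s, during which the arm holds its last target. There are 200 camera calls.

## Working session

There is one attempt and no reset: what is moved stays moved. The work goes in short steps, Python scripts to look and compute and a tool call to move; the robot and the scene stay as the last step left them, time stands still between calls to the robot, and variables do not carry over. Pictures are saved under pics/ and viewed, at most 15 in all, crops included, and the job is handed in when it is done.

Besides the shell and the picture viewer there is one more tool, called after ">>>" as name([rows], argument=value, ...), one row to a line, values as JSON. carry_out: Moves the arm, as the interface text tells. Its arguments: {"type":"object","properties":{"targets":{"type":"array","items":{"type":"object","properties":{"grip":{"type":"number"},"tx":{"type":"number"},"ty":{"type":"number"},"tz":{"type":"number"},"twist":{"type":"number"}}}}},"required":["targets"]}

```bash
mkdir -p pics
cat > h.py <<'E'
import numpy as np, cv2
from workcell import telemetry, grab_frame, calibration, robot, regions_of
def ray(c,uv):
    T=np.array(c['world_from_camera']); d=T[:3,:3]@np.array([(uv[0]-c['cx'])/c['fx'],(uv[1]-c['cy'])/c['fy'],1]); return T[:3,3],d
def onz(c,uv,z):
    o,d=ray(c,uv); return (o+d*(z-o[2])/d[2])
def proj(c,P):
    T=np.linalg.inv(np.array(c['world_from_camera'])); p=T[:3,:3]@np.array(P,float)+T[:3,3]; return np.array([c['cx']+c['fx']*p[0]/p[2],c['cy']+c['fy']*p[1]/p[2]])
def snap(cam,fn):
    im=grab_frame(cam); cv2.imwrite('pics/'+fn,im[:,:,::-1]); return im
E
python3 - <<'E'
from h import *
np.set_printoptions(precision=1,suppress=True)
Z=dict(red_cap_jar=53,white_cap_jar=49,matchbox=15,lighter=12,battery=9,spice_caddy=40,red_tray=25,blue_tray=25,tomato=40,mug=52)
s=telemetry.state(); print(s['clock'],s['position'],s['orientation'])
for cam in('scene','side','wrist'):
    c=calibration(cam); snap(cam,cam+'0.png'); print(cam,np.array(c['world_from_camera'])[:3],c['fx'])
    for n in Z:
        for r in regions_of(n,cam)[:2]:
            if r['confidence']<.3: continue
            m=r['region'].astype(np.uint8); pts=np.argwhere(m)[:,::-1]
            print(n,round(r['confidence'],2),np.array(r['position']),m.sum(),pts.min(0),pts.max(0),onz(c,r['position'],Z[n]))
E
```

```text
0.0 [208.1 535.5 230.4] [[-0.9  0.4 -0. ]
 [ 0.4  0.9 -0. ]
 [ 0.  -0.  -1. ]]
scene [[   0.6   -0.7    0.4  -30.9]
 [  -0.8   -0.5    0.3 -515.7]
 [  -0.    -0.5   -0.9 1329.7]] 477.154070104041
red_cap_jar 0.68 [224.9 205.3] 354 [212 190] [229 218] [455.  293.4  53. ]
white_cap_jar 0.71 [304.  252.3] 450 [295 237] [313 265] [486.  -18.5  49. ]
matchbox 0.61 [265.9 249.1] 184 [258 242] [273 258] [432.2  95.9  15. ]
lighter 0.51 [256.1 219.7] 136 [253 212] [260 230] [494.8 198.1  12. ]
battery 0.68 [303.2 248.2] 403 [295 237] [312 264] [511.9   8.7   9. ]
battery 0.38 [322.1 288.5] 80 [317 281] [323 296] [ 441. -127.    9.]
spice_caddy 0.59 [368.1 309.3] 1758 [339 278] [397 336] [ 463.1 -280.7   40. ]
spice_caddy 0.56 [304.2 249.5] 387 [295 238] [312 264] [497.6  -9.   40. ]
red_tray 0.96 [273.6 188.2] 1559 [247 164] [302 213] [620.5 232.7  25. ]
blue_tray 0.8 [327.9 221.9] 1128 [304 203] [350 243] [631.1   3.9  25. ]
tomato 0.57 [186.9 180. ] 406 [175 171] [197 192] [452.3 477.1  40. ]
mug 0.98 [428.4 337.1] 1226 [407 319] [447 361] [ 497.8 -461.    52. ]
side [[  -1.     0.    -0. 
[... 446 characters left out ...]
-242.5   40. ]
spice_caddy 0.64 [335.7 242.6] 408 [326 229] [340 259] [483.9 -29.2  40. ]
red_tray 0.91 [291.  310.3] 1968 [266 286] [314 333] [634.1 252.7  25. ]
red_tray 0.46 [344.2 230.2] 56 [342 228] [352 236] [ 448.4 -113.1   25. ]
blue_tray 0.85 [288.9 256.7] 940 [272 243] [307 275] [636.9  12.8  25. ]
tomato 0.94 [363.8 368.5] 756 [350 352] [379 382] [453.6 486.4  40. ]
mug 0.58 [326.  169.2] 737 [315 152] [345 187] [ 486.4 -470.3   52. ]
wrist [[  0.4   0.9   0.3 142.4]
 [  0.9  -0.3  -0.1 561.3]
 [  0.    0.3  -1.  373.9]] 389.1963778069226
blue_tray 0.73 [353.2 413.9] 1366 [322 399] [386 430] [430.6 484.4  25. ]
tomato 0.93 [352.1 416.4] 1366 [321 398] [386 430] [420.7 485.6  40. ]
```

Run:
```python
import cv2
a=cv2.imread('pics/scene0.png')[150:370,160:460]; cv2.imwrite('pics/scene0c.png',cv2.resize(a,None,fx=2.6,fy=2.6,interpolation=cv2.INTER_CUBIC))
a=cv2.imread('pics/side0.png')[140:390,250:400]; cv2.imwrite('pics/side0c.png',cv2.resize(a,None,fx=2.4,fy=2.4,interpolation=cv2.INTER_CUBIC))
```

```text
(no output)
```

View pics/scene0c.png

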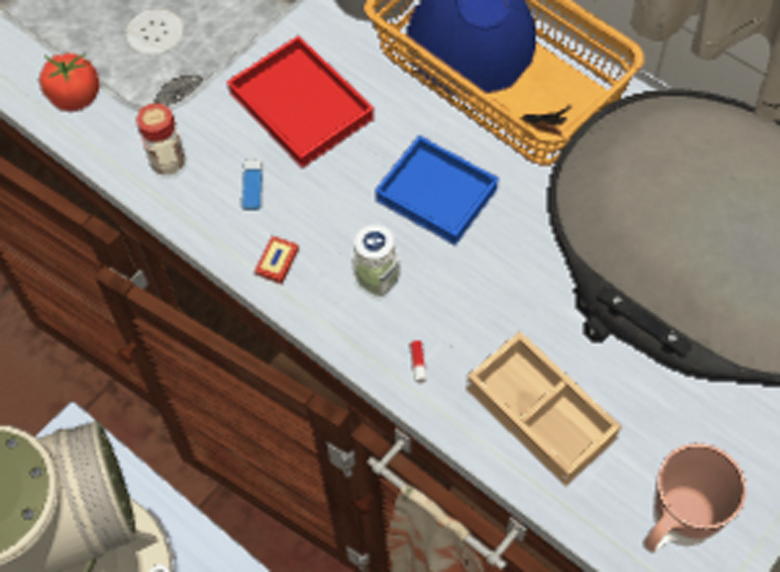

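View pics/side0c.png

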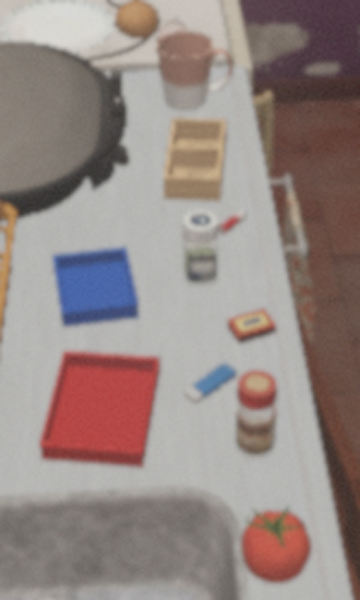

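>>> carry_out([
  {"tx":0.022,"ty":-0.035,"tz":0.007,"twist":2.4},
  {"tx":0.022,"ty":-0.035,"tz":0.007,"twist":2.4},
  {"tx":0.022,"ty":-0.035,"tz":0.007,"twist":2.4},
  {"tx":0.022,"ty":-0.035,"tz":0.007,"twist":2.4},
  {"tx":0.022,"ty":-0.035,"tz":0.007,"twist":2.4},
  {"tx":0.022,"ty":-0.035,"tz":0.007,"twist":2.4},
  {"tx":0.022,"ty":-0.035,"tz":0.007,"twist":2.4},
  {"tx":0.022,"ty":-0.035,"tz":0.007,"twist":2.4},
  {"tx":0.022,"ty":-0.035,"tz":0.007,"twist":2.4},
  {"tx":0.022,"ty":-0.035,"tz":0.007,"twist":2.4},
  {},
  {},
])

```text
invalid input
```

Run:
```python
from h import *
np.set_printoptions(precision=3,suppress=True)
s=telemetry.state(); print(s['clock'],s['position'],s['orientation'],s['q'])
Z=dict(red_cap_jar=53,white_cap_jar=49,matchbox=15,lighter=12,battery=9,spice_caddy=40,red_tray=25,blue_tray=25)
cam='wrist';c=calibration(cam); snap(cam,'w1.png');print(np.array(c['world_from_camera']),c['fx'],c['cx'])
for n in Z:
    for r in regions_of(n,cam)[:2]:
        if r['confidence']<.3: continue
        m=r['region'].astype(np.uint8); pts=np.argwhere(m)[:,::-1]
        w=np.array([onz(c,p,Z[n]) for p in pts.astype(float)])[:,:2].astype(np.float32)
        print(n,round(r['confidence'],2),np.array(r['position']),m.sum(),pts.min(0),pts.max(0),onz(c,r['position'],Z[n]),cv2.minAreaRect(w))
```

```text
1.65 [208.402 535.957 231.324] [[-0.932  0.362  0.   ]
 [ 0.362  0.932  0.   ]
 [-0.     0.    -1.   ]] [1.06  0.313 0.046 1.304 0.    1.431]
[[  0.362   0.894   0.264 142.443]
 [  0.932  -0.347  -0.102 561.265]
 [  0.001   0.283  -0.959 373.857]
 [  0.      0.      0.      1.   ]] 389.1963778069226 323.06413536102565
```

View pics/w1.png

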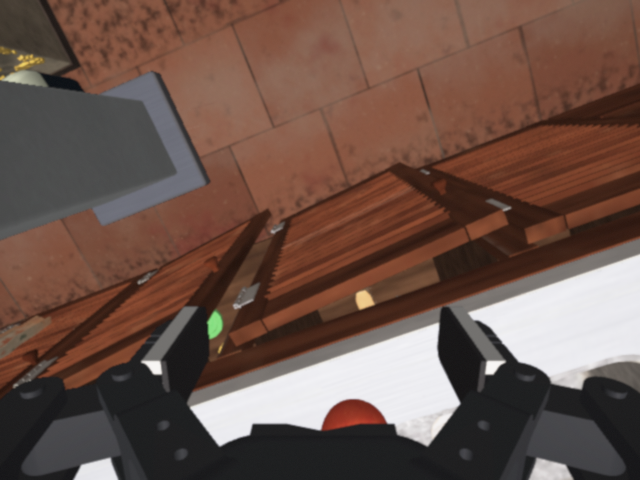

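>>> carry_out([
  {"grip":0.085,"tx":0.022,"ty":-0.035,"tz":0.007,"twist":2.1},
  {"grip":0.085,"tx":0.022,"ty":-0.035,"tz":0.007,"twist":2.1},
  {"grip":0.085,"tx":0.022,"ty":-0.035,"tz":0.007,"twist":2.1},
  {"grip":0.085,"tx":0.022,"ty":-0.035,"tz":0.007,"twist":2.1},
  {"grip":0.085,"tx":0.022,"ty":-0.035,"tz":0.007,"twist":2.1},
  {"grip":0.085,"tx":0.022,"ty":-0.035,"tz":0.007,"twist":2.1},
  {"grip":0.085,"tx":0.022,"ty":-0.035,"tz":0.007,"twist":2.1},
  {"grip":0.085,"tx":0.022,"ty":-0.035,"tz":0.007,"twist":2.1},
  {"grip":0.085,"tx":0.022,"ty":-0.035,"tz":0.007,"twist":2.1},
  {"grip":0.085,"tx":0.022,"ty":-0.035,"tz":0.007,"twist":2.1},
  {"grip":0.085,"tx":0,"ty":0,"tz":0,"twist":0.2},
  {"grip":0.085,"tx":0,"ty":0,"tz":0,"twist":0},
])

```text
clock: 3.3
position: [428.8, 185.2, 301.4]
orientation: [[-1.0, 0.004, 0.0], [0.004, 1.0, 0.0], [-0.0, 0.0, -1.0]]
wrist_force: [-0.4, -0.6, 0.6]
finger_gap: 84.7
grip_force: 0.0
```

```bash
cat > look.py <<'E'
from h import *
import sys
np.set_printoptions(precision=3,suppress=True)
s=telemetry.state(); print(s['clock'],s['position'],s['orientation'][:,0] if hasattr(s['orientation'],'shape') else s['orientation'],s['q'])
Z=dict(red_cap_jar=53,white_cap_jar=49,matchbox=15,lighter=12,battery=9,spice_caddy=40,red_tray=25,blue_tray=25)
cam=sys.argv[2] if len(sys.argv)>2 else 'wrist';c=calibration(cam); snap(cam,sys.argv[1])
names=sys.argv[3].split(',') if len(sys.argv)>3 else Z
for n in names:
    for r in regions_of(n,cam)[:2]:
        if r['confidence']<.3: continue
        m=r['region'].astype(np.uint8); pts=np.argwhere(m)[:,::-1]
        w=np.array([onz(c,p,Z[n]) for p in pts.astype(float)])[:,:2].astype(np.float32)
        a=cv2.minAreaRect(w)
        print(n,round(r['confidence'],2),np.array(r['position']),m.sum(),pts.min(0),pts.max(0),onz(c,r['position'],Z[n]),'rect',np.round(a[0],1),np.round(a[1],1),round(a[2],1))
E
python3 look.py w2.png
```

```text
3.3 [428.797 185.19  301.41 ] [-1.     0.004 -0.   ] [ 0.235  0.091 -0.062  1.418  0.     0.239]
red_cap_jar 0.69 [444.3 226.8] 3156 [407 194] [478 258] [458.241 310.324  53.   ] rect [456.5 309.3] [84.5 50.8] 45.7
white_cap_jar 0.8 [133.4 261.9] 3964 [ 91 228] [175 297] [496.959 -19.197  49.   ] rect [496.9 -18.6] [ 54.5 106.9] 28.6
matchbox 0.78 [245.3 195.9] 1611 [223 172] [269 224] [431.775  98.446  15.   ] rect [434.5  99.1] [53.6 39.9] 17.6
lighter 0.91 [331.7 247.7] 1177 [309 222] [359 275] [493.353 194.654  12.   ] rect [495.3 197.3] [72.5 24.4] 41.1
battery 0.67 [ 50.9 201.8] 710 [ 27 184] [ 73 222] [ 438.749 -122.914    9.   ] rect [ 439.8 -123.5] [53.3 18.9] 44.4
spice_caddy 0.84 [  3.7 248.2] 548 [  0 211] [  9 281] [ 483.836 -162.535   40.   ] rect [ 483.3 -161.4] [ 9.7 82.2] 76.6
red_tray 0.7 [365.9 354.9] 12407 [294 296] [438 407] [627.395 236.758  25.   ] rect [626.7 236.6] [162.1 132.6] 80.1
blue_tray 0.63 [215.3 353.2] 2892 [125 312] [238 395] [624.283  52.032  25.   ] rect [630.9  11.5] [112.4 127.3] 6.1
blue_tray 0.58 [599.2 215.4] 4794 [555 182] [639 252] [453.085 488.885  25.   ] rect [454.7 488.3] [98.8 76.7] 82.5
```

View pics/w2.png

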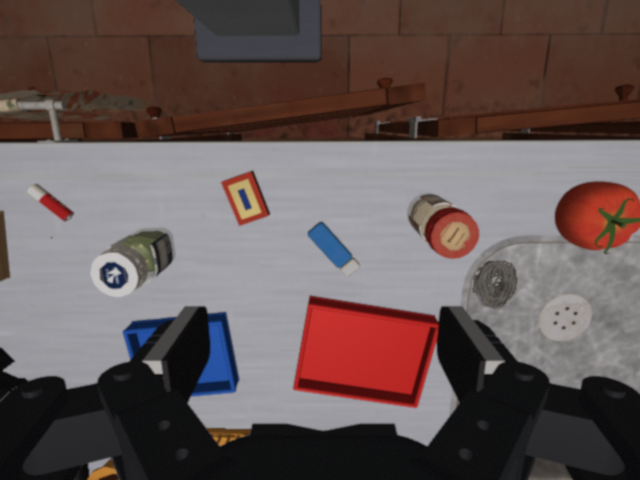

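>>> carry_out([
  {"grip":0.05,"tx":0.0134,"ty":0.0024,"tz":-0.035,"twist":8.2},
  {"grip":0.05,"tx":0.0134,"ty":0.0024,"tz":-0.035,"twist":8.2},
  {"grip":0.05,"tx":0.0134,"ty":0.0024,"tz":-0.035,"twist":8.2},
  {"grip":0.05,"tx":0.0134,"ty":0.0024,"tz":-0.035,"twist":8.2},
  {"grip":0.05,"tx":0.0134,"ty":0.0024,"tz":-0.035,"twist":8.2},
  {"grip":0.05,"tx":0,"ty":0,"tz":-0.03,"twist":0},
  {"grip":0.05,"tx":0,"ty":0,"tz":-0.025,"twist":0},
  {"grip":0.05,"tx":0,"ty":0,"tz":-0.02,"twist":0},
  {"grip":0.05,"tx":0,"ty":0,"tz":0,"twist":0},
  {"grip":0.05,"tx":0,"ty":0,"tz":0,"twist":0},
])

```text
clock: 4.75
position: [495.2, 198.2, 51.5]
orientation: [[-0.755, -0.656, -0.001], [-0.656, 0.755, -0.0], [0.001, 0.0, -1.0]]
wrist_force: [0.7, -0.9, -1.0]
finger_gap: 49.8
grip_force: 0.0
```

```bash
python3 look.py w3.png wrist lighter,red_tray,matchbox
```

```text
4.75 [495.183 198.167  51.482] [-0.755 -0.656  0.001] [ 0.23   0.359 -0.356  0.856  0.    -0.485]
lighter 0.61 [319.8 266.4] 6204 [298 202] [346 337] [493.391 192.934  12.   ] rect [495.4 195.9] [71.9 23.4] 40.9
red_tray 0.94 [183.5 432.7] 4978 [ 99 315] [319 479] [607.807 196.638  25.   ] rect [600.4 198.2] [ 85.8 101.6] 80.2
red_tray 0.42 [238.8  45.3] 8971 [178   0] [298 107] [440.609 105.176  25.   ] rect [439.  102.7] [42.3 36.5] 19.0
matchbox 0.74 [240.   45.5] 8828 [179   0] [297 106] [440.254 102.928  15.   ] rect [438.9  99.8] [44.5 38.2] 19.0
```

View pics/w3.png

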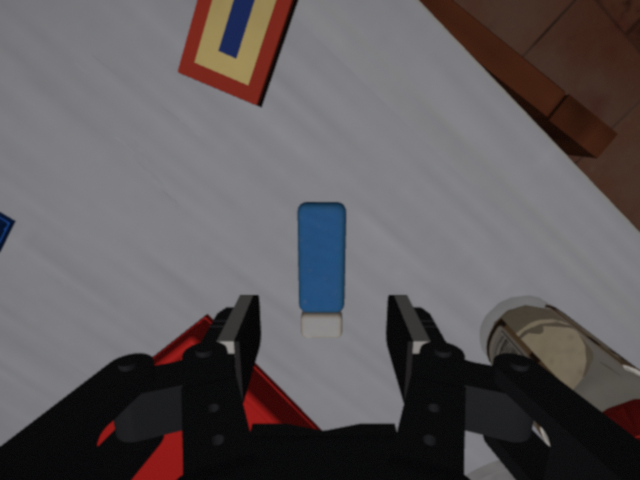

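>>> carry_out([
  {"grip":0.05,"tx":0,"ty":-0.002,"tz":-0.024,"twist":0},
  {"grip":0.05,"tx":0,"ty":0,"tz":-0.016,"twist":0},
  {"grip":0.05,"tx":0,"ty":0,"tz":-0.008,"twist":0},
  {"grip":0.0,"tx":0,"ty":0,"tz":0,"twist":0},
  {"grip":0.0,"tx":0,"ty":0,"tz":0,"twist":0},
  {"grip":0.0,"tx":0,"ty":0,"tz":0,"twist":0},
  {"grip":0.0,"tx":0,"ty":0,"tz":0,"twist":0},
])

```text
clock: 5.65
position: [496.3, 196.2, 4.3]
orientation: [[-0.755, -0.656, 0.002], [-0.656, 0.755, 0.001], [-0.002, -0.001, -1.0]]
wrist_force: [0.1, 0.4, 3.8]
finger_gap: 21.8
grip_force: 59.4
```

>>> carry_out([
  {"grip":0.0,"tx":0,"ty":0,"tz":0.03,"twist":0},
  {"grip":0.0,"tx":0,"ty":0,"tz":0.035,"twist":0},
  {"grip":0.0,"tx":0.0214,"ty":0.0006,"tz":0.015,"twist":-8.5},
  {"grip":0.0,"tx":0.0214,"ty":0.0006,"tz":0,"twist":-8.5},
  {"grip":0.0,"tx":0.0214,"ty":0.0006,"tz":0,"twist":-8.5},
  {"grip":0.0,"tx":0.0214,"ty":0.0006,"tz":0,"twist":-8.5},
  {"grip":0.0,"tx":0.0214,"ty":0.0006,"tz":0,"twist":-8.5},
  {"grip":0.0,"tx":0.0214,"ty":0.0006,"tz":0,"twist":-8.5},
  {"grip":0.0,"tx":0,"ty":0,"tz":-0.015,"twist":0},
  {"grip":0.0,"tx":0,"ty":0,"tz":0,"twist":0},
])

```text
clock: 6.65
position: [623.1, 199.2, 66.6]
orientation: [[-0.985, 0.175, -0.003], [0.175, 0.985, -0.0], [0.003, -0.001, -1.0]]
wrist_force: [-1.1, 0.3, -0.6]
finger_gap: 21.9
grip_force: 59.1
```

```bash
python3 look.py w4.png wrist lighter,red_tray,blue_tray
```

```text
6.65 [623.067 199.199  66.578] [-0.985  0.175  0.003] [0.187 0.553 0.002 1.023 0.    0.362]
lighter 0.62 [324.2 308.8] 9814 [292 228] [356 398] [649.149 194.779  12.   ] rect [655.  193.1] [ 34.1 105.2] 79.4
red_tray 0.72 [430.9 233. ] 53544 [230 151] [576 378] [611.806 254.435  25.   ] rect [630.5 235.7] [162.2 121.8] 80.0
blue_tray 0.93 [ 52.1 338.5] 19504 [  0 228] [136 433] [634.744  50.214  25.   ] rect [632.5  39. ] [102.1  93.1] 6.3
```

View pics/w4.png

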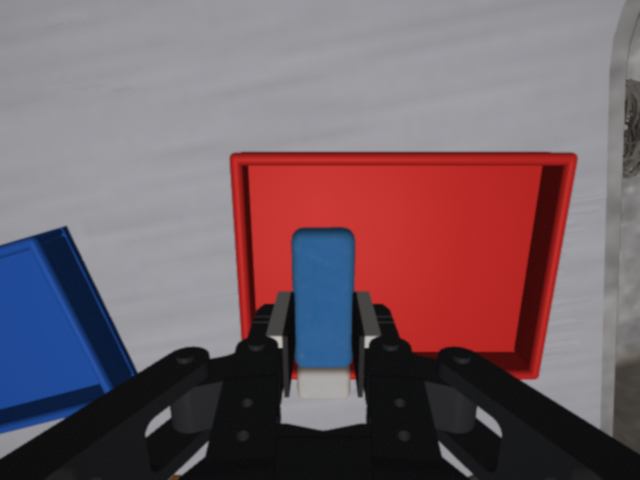

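>>> carry_out([
  {"grip":0.0,"tx":0.002,"ty":0,"tz":-0.025,"twist":0},
  {"grip":0.0,"tx":0,"ty":0,"tz":-0.02,"twist":0},
  {"grip":0.0,"tx":0,"ty":0,"tz":-0.012,"twist":0},
  {"grip":0.0,"tx":0,"ty":0,"tz":0,"twist":0},
  {"grip":0.034,"tx":0,"ty":0,"tz":0,"twist":0},
  {"grip":0.034,"tx":0,"ty":0,"tz":0,"twist":0},
  {"grip":0.034,"tx":0,"ty":0,"tz":0,"twist":0},
  {"grip":0.034,"tx":0,"ty":0,"tz":0.03,"twist":0},
  {"grip":0.034,"tx":0,"ty":0,"tz":0.04,"twist":0},
])

```text
clock: 7.75
position: [624.0, 199.2, 80.2]
orientation: [[-0.985, 0.174, -0.004], [0.174, 0.985, -0.001], [0.004, -0.002, -1.0]]
wrist_force: [0.3, -0.3, 0.6]
finger_gap: 34.1
grip_force: 0.0
```

>>> carry_out([
  {"grip":0.06,"tx":-0.0315,"ty":-0.0165,"tz":0,"twist":4.75},
  {"grip":0.06,"tx":-0.0315,"ty":-0.0165,"tz":0,"twist":4.75},
  {"grip":0.06,"tx":-0.0315,"ty":-0.0165,"tz":0,"twist":4.75},
  {"grip":0.06,"tx":-0.0315,"ty":-0.0165,"tz":0,"twist":4.75},
  {"grip":0.06,"tx":-0.0315,"ty":-0.0165,"tz":0,"twist":4.75},
  {"grip":0.06,"tx":-0.0315,"ty":-0.0165,"tz":0,"twist":4.75},
  {"grip":0.06,"tx":0,"ty":0,"tz":-0.02,"twist":0},
  {"grip":0.06,"tx":0,"ty":0,"tz":0,"twist":0},
])

```text
clock: 8.55
position: [435.2, 100.2, 60.9]
orientation: [[-0.949, -0.316, -0.001], [-0.316, 0.949, 0.0], [0.001, 0.0, -1.0]]
wrist_force: [-0.2, -0.1, 0.6]
finger_gap: 59.9
grip_force: 0.0
```

```bash
python3 look.py w5.png wrist matchbox,white_cap_jar
```

```text
8.55 [435.199 100.158  60.865] [-0.949 -0.316  0.001] [ 0.046  0.2   -0.553  0.818  0.    -0.275]
matchbox 0.96 [320.7 263.3] 7081 [283 213] [355 314] [432.368  96.994  15.   ] rect [433.6  96.8] [55.2 36. ] 18.9
white_cap_jar 0.58 [ 58.8 320.1] 16467 [  0 251] [140 437] [482.302  -7.6    49.   ] rect [493.2 -15.7] [ 51.9 113.9] 56.1
```

>>> carry_out([
  {"grip":0.06,"tx":-0.001,"ty":-0.003,"tz":-0.025,"twist":0},
  {"grip":0.06,"tx":0,"ty":0,"tz":-0.02,"twist":0},
  {"grip":0.06,"tx":0,"ty":0,"tz":-0.012,"twist":0},
  {"grip":0.06,"tx":0,"ty":0,"tz":0,"twist":0},
  {"grip":0.0,"tx":0,"ty":0,"tz":0,"twist":0},
  {"grip":0.0,"tx":0,"ty":0,"tz":0,"twist":0},
  {"grip":0.0,"tx":0,"ty":0,"tz":0,"twist":0},
  {"grip":0.0,"tx":0,"ty":0,"tz":0,"twist":0},
  {"grip":0.0,"tx":0,"ty":0,"tz":0.03,"twist":0},
  {"grip":0.0,"tx":0,"ty":0,"tz":0.05,"twist":0},
])

```text
clock: 9.7
position: [433.0, 97.4, 83.1]
orientation: [[-0.949, -0.316, -0.006], [-0.316, 0.949, -0.0], [0.006, 0.002, -1.0]]
wrist_force: [1.3, 0.1, 0.0]
finger_gap: 34.2
grip_force: 59.9
```

>>> carry_out([
  {"grip":0.0,"tx":0.0254,"ty":0.0218,"tz":0,"twist":-3.55},
  {"grip":0.0,"tx":0.0254,"ty":0.0218,"tz":0,"twist":-3.55},
  {"grip":0.0,"tx":0.0254,"ty":0.0218,"tz":0,"twist":-3.55},
  {"grip":0.0,"tx":0.0254,"ty":0.0218,"tz":0,"twist":-3.55},
  {"grip":0.0,"tx":0.0254,"ty":0.0218,"tz":0,"twist":-3.55},
  {"grip":0.0,"tx":0.0254,"ty":0.0218,"tz":0,"twist":-3.55},
  {"grip":0.0,"tx":0.0254,"ty":0.0218,"tz":0,"twist":-3.55},
  {"grip":0.0,"tx":0.0254,"ty":0.0218,"tz":0,"twist":-3.55},
  {"grip":0.0,"tx":0,"ty":0,"tz":-0.02,"twist":0},
  {"grip":0.0,"tx":0,"ty":0,"tz":0,"twist":0},
])

```text
clock: 10.7
position: [637.6, 272.1, 61.5]
orientation: [[-0.985, 0.172, -0.004], [0.172, 0.985, -0.001], [0.004, -0.002, -1.0]]
wrist_force: [-0.6, -0.2, 0.2]
finger_gap: 34.0
grip_force: 59.9
```

```bash
python3 look.py w6.png wrist lighter,matchbox,red_tray
```

```text
10.7 [637.645 272.107  61.451] [-0.985  0.172  0.004] [0.288 0.63  0.124 1.069 0.    0.46 ]
lighter 0.76 [184.1 266. ] 6119 [153 202] [211 333] [624.41 199.92  12.  ] rect [627.1 199.6] [25.5 73.3] 80.7
matchbox 0.66 [323.7 304.6] 12630 [275 239] [374 375] [657.314 268.521  15.   ] rect [660.8 268. ] [50.9 79.6] 79.9
red_tray 0.71 [226.5 220.8] 47970 [ 63 148] [420 383] [602.114 231.471  25.   ] rect [631.  235.3] [162.4 122.4] 79.8
```

View pics/w6.png

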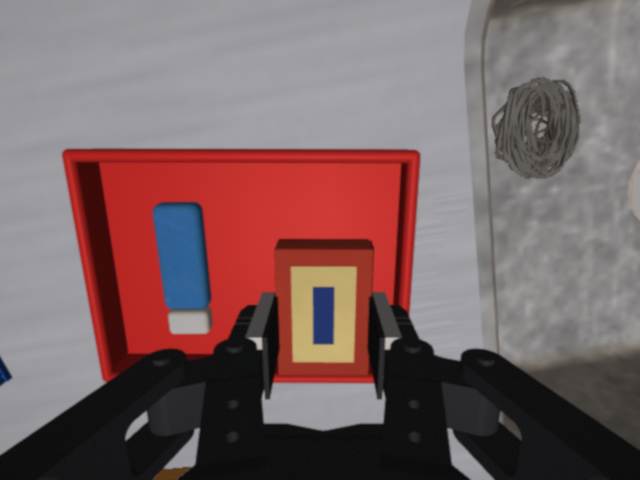

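>>> carry_out([
  {"grip":0.0,"tx":-0.002,"ty":-0.007,"tz":-0.022,"twist":0},
  {"grip":0.0,"tx":0,"ty":0,"tz":-0.018,"twist":0},
  {"grip":0.0,"tx":0,"ty":0,"tz":-0.012,"twist":0},
  {"grip":0.0,"tx":0,"ty":0,"tz":0,"twist":0},
  {"grip":0.045,"tx":0,"ty":0,"tz":0,"twist":0},
  {"grip":0.045,"tx":0,"ty":0,"tz":0,"twist":0},
  {"grip":0.045,"tx":0,"ty":0,"tz":0,"twist":0},
  {"grip":0.045,"tx":0,"ty":0,"tz":0.03,"twist":0},
  {"grip":0.045,"tx":0,"ty":0,"tz":0.05,"twist":0},
  {"grip":0.045,"tx":0,"ty":0,"tz":0.05,"twist":0},
  {"grip":0.045,"tx":0,"ty":0,"tz":0.03,"twist":0},
])

```text
clock: 12.0
position: [638.6, 265.6, 178.0]
orientation: [[-0.985, 0.172, 0.006], [0.172, 0.985, 0.002], [-0.006, 0.003, -1.0]]
wrist_force: [0.1, 1.1, 0.1]
finger_gap: 45.2
grip_force: 0.0
```

>>> carry_out([
  {"grip":0.045,"tx":-0.018,"ty":-0.0353,"tz":0,"twist":4.95},
  {"grip":0.045,"tx":-0.018,"ty":-0.0353,"tz":0,"twist":4.95},
  {"grip":0.045,"tx":-0.018,"ty":-0.0353,"tz":0,"twist":4.95},
  {"grip":0.045,"tx":-0.018,"ty":-0.0353,"tz":0,"twist":4.95},
  {"grip":0.045,"tx":-0.018,"ty":-0.0353,"tz":0,"twist":4.95},
  {"grip":0.045,"tx":-0.018,"ty":-0.0353,"tz":0,"twist":4.95},
  {"grip":0.045,"tx":-0.018,"ty":-0.0353,"tz":0,"twist":4.95},
  {"grip":0.045,"tx":-0.018,"ty":-0.0353,"tz":0,"twist":4.95},
  {"grip":0.045,"tx":-0.018,"ty":-0.0353,"tz":0,"twist":4.95},
  {"grip":0.045,"tx":-0.018,"ty":-0.0353,"tz":0,"twist":4.95},
  {"grip":0.045,"tx":-0.018,"ty":-0.0353,"tz":0,"twist":4.95},
  {"grip":0.045,"tx":0,"ty":0,"tz":0,"twist":0},
])

```text
clock: 13.2
position: [437.7, -126.8, 173.2]
orientation: [[-0.716, -0.698, 0.001], [-0.698, 0.716, -0.002], [0.001, -0.002, -1.0]]
wrist_force: [-0.3, -0.4, 0.1]
finger_gap: 44.8
grip_force: 0.0
```

>>> carry_out([
  {"grip":0.045,"tx":0,"ty":0,"tz":-0.04,"twist":0},
  {"grip":0.045,"tx":0,"ty":0,"tz":-0.04,"twist":0},
  {"grip":0.045,"tx":0,"ty":0,"tz":-0.025,"twist":0},
  {"grip":0.045,"tx":0,"ty":0,"tz":0,"twist":0},
  {"grip":0.045,"tx":0,"ty":0,"tz":0,"twist":0},
])

```text
clock: 13.7
position: [439.4, -123.0, 68.0]
orientation: [[-0.713, -0.701, 0.0], [-0.701, 0.713, 0.0], [-0.0, 0.0, -1.0]]
wrist_force: [1.0, -0.2, 0.8]
finger_gap: 45.1
grip_force: 0.0
```

```bash
python3 look.py w7.png wrist battery,spice_caddy,white_cap_jar
```

```text
13.7 [ 439.389 -123.029   68.016] [-0.713 -0.701 -0.   ] [-0.449  0.208 -0.522  0.84   0.    -1.227]
battery 0.64 [325.4 257.6] 2278 [311 216] [338 305] [ 437.36  -124.889    9.   ] rect [ 439.6 -123.5] [51.7 14.4] 46.6
spice_caddy 0.76 [ 81.3 162. ] 43887 [0 0] [227 308] [ 472.788 -238.008   40.   ] rect [ 478.1 -244.8] [110.4  96. ] 82.2
white_cap_jar 0.95 [377.3 410.8] 1161 [347 391] [397 425] [466.882 -59.828  49.   ] rect [467.8 -63.1] [19.1 25.3] 48.4
```

View pics/w7.png

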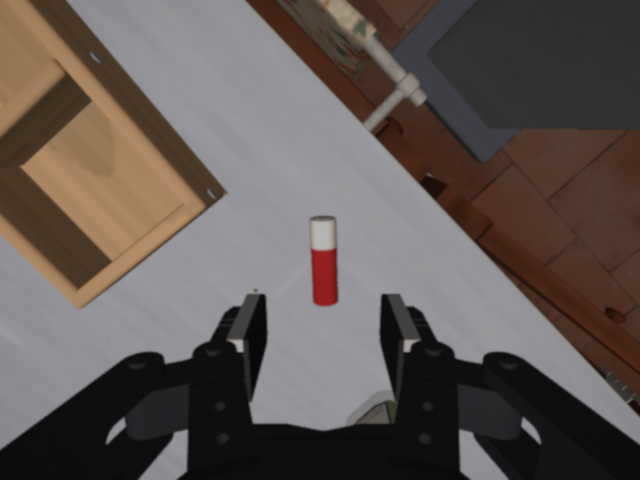

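>>> carry_out([
  {"grip":0.045,"tx":0,"ty":0,"tz":-0.03,"twist":2},
  {"grip":0.045,"tx":0,"ty":0,"tz":-0.022,"twist":0},
  {"grip":0.045,"tx":0,"ty":0,"tz":-0.0125,"twist":0},
  {"grip":0.045,"tx":0,"ty":0,"tz":0,"twist":0},
  {"grip":0.0,"tx":0,"ty":0,"tz":0,"twist":0},
  {"grip":0.0,"tx":0,"ty":0,"tz":0,"twist":0},
  {"grip":0.0,"tx":0,"ty":0,"tz":0,"twist":0},
  {"grip":0.0,"tx":0,"ty":0,"tz":0,"twist":0},
  {"grip":0.0,"tx":0,"ty":0,"tz":0.03,"twist":0},
  {"grip":0.0,"tx":0,"ty":0,"tz":0.05,"twist":0},
  {"grip":0.0,"tx":0,"ty":0,"tz":0.05,"twist":0},
  {"grip":0.0,"tx":0,"ty":0,"tz":0.02,"twist":0},
])

```text
clock: 15.1
position: [441.3, -124.4, 158.1]
orientation: [[-0.688, -0.726, 0.007], [-0.726, 0.688, -0.003], [-0.002, -0.007, -1.0]]
wrist_force: [0.8, -0.1, -0.3]
finger_gap: 14.1
grip_force: 59.0
```

>>> carry_out([
  {"grip":0.0,"tx":0.0241,"ty":0.0165,"tz":0,"twist":-5},
  {"grip":0.0,"tx":0.0241,"ty":0.0165,"tz":0,"twist":-5},
  {"grip":0.0,"tx":0.0241,"ty":0.0165,"tz":0,"twist":-5},
  {"grip":0.0,"tx":0.0241,"ty":0.0165,"tz":0,"twist":-5},
  {"grip":0.0,"tx":0.0241,"ty":0.0165,"tz":0,"twist":-5},
  {"grip":0.0,"tx":0.0241,"ty":0.0165,"tz":0,"twist":-5},
  {"grip":0.0,"tx":0.0241,"ty":0.0165,"tz":0,"twist":-5},
  {"grip":0.0,"tx":0.0241,"ty":0.0165,"tz":0,"twist":-5},
  {"grip":0.0,"tx":0,"ty":0,"tz":-0.045,"twist":0},
  {"grip":0.0,"tx":0,"ty":0,"tz":-0.045,"twist":0},
  {"grip":0.0,"tx":0,"ty":0,"tz":0,"twist":0},
  {"grip":0.0,"tx":0,"ty":0,"tz":0,"twist":0},
])

```text
clock: 16.3
position: [631.0, 8.7, 62.9]
orientation: [[-0.994, -0.113, -0.002], [-0.113, 0.994, 0.0], [0.002, 0.001, -1.0]]
wrist_force: [0.3, -0.6, 0.3]
finger_gap: 14.6
grip_force: 58.9
```

```bash
python3 look.py w8.png wrist battery,blue_tray
```

```text
16.3 [630.952   8.745  62.858] [-0.994 -0.113  0.002] [-0.113  0.515 -0.073  0.985  0.    -0.227]
battery 0.75 [321.1 311.7] 4501 [305 251] [342 377] [658.724  10.131   9.   ] rect [661.9  11.8] [77.5 20.5] 6.4
blue_tray 0.59 [315.5 245.3] 34544 [191 177] [452 373] [615.873   2.621  25.   ] rect [635.    7.4] [104.  122.4] 5.9
```

View pics/w8.png

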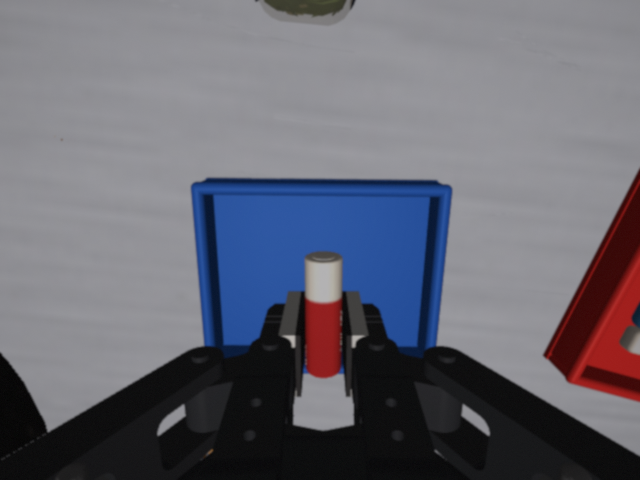

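>>> carry_out([
  {"grip":0.0,"tx":0.003,"ty":0,"tz":-0.025,"twist":0},
  {"grip":0.0,"tx":0,"ty":0,"tz":-0.018,"twist":0},
  {"grip":0.0,"tx":0,"ty":0,"tz":-0.011,"twist":0},
  {"grip":0.0,"tx":0,"ty":0,"tz":0,"twist":0},
  {"grip":0.03,"tx":0,"ty":0,"tz":0,"twist":0},
  {"grip":0.03,"tx":0,"ty":0,"tz":0,"twist":0},
  {"grip":0.03,"tx":0,"ty":0,"tz":0,"twist":0},
  {"grip":0.03,"tx":0,"ty":0,"tz":0.03,"twist":0},
  {"grip":0.03,"tx":0,"ty":0,"tz":0.05,"twist":0},
  {"grip":0.03,"tx":0,"ty":0,"tz":0.05,"twist":0},
  {"grip":0.03,"tx":0,"ty":0,"tz":0.05,"twist":0},
  {"grip":0.03,"tx":0,"ty":0,"tz":0.02,"twist":0},
])

```text
clock: 17.65
position: [637.0, 8.5, 215.7]
orientation: [[-0.994, -0.113, 0.009], [-0.113, 0.994, -0.001], [-0.009, -0.002, -1.0]]
wrist_force: [1.2, 0.4, -0.1]
finger_gap: 29.8
grip_force: 0.0
```

>>> carry_out([
  {"grip":0.085,"tx":-0.035,"ty":-0.025,"tz":0.02,"twist":-1},
  {"grip":0.085,"tx":-0.035,"ty":-0.025,"tz":0.02,"twist":-1},
  {"grip":0.085,"tx":-0.035,"ty":-0.025,"tz":0.02,"twist":-1},
  {"grip":0.085,"tx":-0.035,"ty":-0.025,"tz":0.02,"twist":-1},
  {"grip":0.085,"tx":-0.035,"ty":-0.025,"tz":0.01,"twist":-1},
  {"grip":0.085,"tx":-0.025,"ty":-0.025,"tz":0,"twist":-1.5},
  {"grip":0.085,"tx":0,"ty":0,"tz":0,"twist":0},
  {"grip":0.085,"tx":0,"ty":0,"tz":0,"twist":0},
])

```text
clock: 18.45
position: [434.6, -141.8, 299.6]
orientation: [[-1.0, 0.002, 0.002], [0.002, 1.0, -0.0], [-0.002, -0.0, -1.0]]
wrist_force: [1.4, 0.5, 0.3]
finger_gap: 84.9
grip_force: 0.0
```

```bash
python3 look.py w9.png wrist
python3 - <<'E'
from h import *
c=calibration('wrist'); print(np.array(c['world_from_camera']).round(2).tolist())
E
```

```text
18.45 [ 434.579 -141.817  299.623] [-1.     0.002 -0.002] [-0.492  0.07  -0.09   1.41   0.001 -0.49 ]
white_cap_jar 0.82 [445.5 257.1] 3498 [413 221] [483 290] [498.07  -11.922  49.   ] rect [495.9 -11.3] [92.8 56. ] 40.2
matchbox 0.73 [633.1 356.1] 456 [623 327] [639 370] [641.196 246.289  15.   ] rect [633.  241.7] [62.8 19.7] 12.9
lighter 0.8 [593.4 341.5] 1223 [576 317] [615 371] [622.237 194.769  12.   ] rect [626.8 198. ] [30.2 75. ] 80.3
lighter 0.59 [447.9 255.7] 3528 [413 221] [482 290] [509.018   2.999  12.   ] rect [508.9   1. ] [103.8  61.6] 45.2
spice_caddy 0.81 [205.7 232.3] 12348 [129 186] [284 283] [ 472.774 -268.061   40.   ] rect [ 476.7 -268.4] [163.7  93. ] 82.6
red_tray 0.85 [585.5 336.6] 5333 [546 292] [639 391] [607.729 173.744  25.   ] rect [620.  201.6] [126.4 125.9] 81.7
blue_tray 0.59 [418.2 349.3] 4198 [392 308] [496 396] [624.861 -26.756  25.   ] rect [630.5   5.9] [114.7 123.8] 6.0
[[-0.0, 0.96, 0.28, 364.36], [1.0, 0.0, 0.0, -141.75], [0.0, 0.28, -0.96, 441.11], [0.0, 0.0, 0.0, 1.0]]
```

View pics/w9.png

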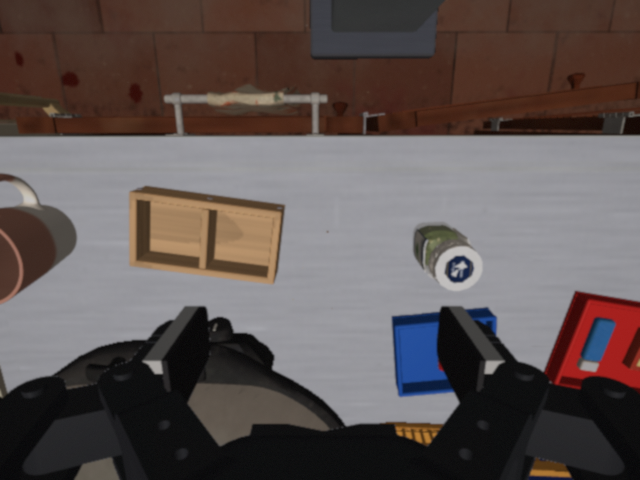

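Run:
```python
from h import *
c=calibration('wrist')
def pole(c,im,cx,cy,name): pass
print('white',onz(c,(459,268),98),'base?',[proj(c,(x,y,z)).round() for x,y,z in [(490,-17,98),(490,-17,0),(590,-230,60)]])
# w2 calibration: shift camera
import copy
c2=copy.deepcopy(c);T=np.array(c['world_from_camera']);T[:3,3]+=np.array([428.8,185.2,301.4])-np.array([434.6,-141.8,299.6]);c2['world_from_camera']=T
print('red',onz(c2,(455,236),106))
for u,v in[(115,272)]:print('white w2',onz(c2,(u,v),98))
print('handle',onz(c,(180,325),50),onz(c,(250,345),50))
# silhouette fit using network masks from fixed cameras + wrist
from scipy.optimize import minimize
def sil(c,x,y,r,h):
    t=np.linspace(0,2*np.pi,40);P=np.array([proj(c,(x+r*np.cos(a),y+r*np.sin(a),z)) for z in(2,h) for a in t]).astype(np.float32)
    m=np.zeros((480,640),np.uint8);cv2.fillConvexPoly(m,cv2.convexHull(P).astype(int).reshape(-1,1,2),1);return m>0
for n,x0,y0,r,h in[('white_cap_jar',492,-17,23.5,98),('red_cap_jar',458,303,22.5,106)]:
    for cam in('scene','side','wrist'):
        cc=calibration(cam); grab_frame(cam); R=regions_of(n,cam)
        if not R or R[0]['confidence']<.4: continue
        M=R[0]['region']
        f=lambda p:-(sil(cc,p[0],p[1],r,h)&M).sum()/(sil(cc,p[0],p[1],r,h)|M).sum()
        b=min(((f((x,y)),x,y) for x in range(x0-20,x0+21,2) for y in range(y0-20,y0+21,2)))
        print(n,cam,b)
```

```text
white [491.4287117  -13.70321928  98.        ] base? [array([456., 267.]), array([428., 238.]), array([242., 340.])]
red [452.72643229 304.31604872 106.        ]
white w2 [490.72917364 -10.95505385  98.        ]
handle [ 577.4026969  -301.04088971   50.        ] [ 602.6189233  -224.08894472   50.        ]
white_cap_jar scene (np.float64(-0.8840262582056893), 488, -19)
white_cap_jar side (np.float64(-0.9229166666666667), 492, -15)
white_cap_jar wrist (np.float64(-0.9113782499301091), 492, -15)
red_cap_jar scene (np.float64(-0.7833333333333333), 452, 303)
red_cap_jar side (np.float64(-0.904), 452, 307)
```

>>> carry_out([
  {"grip":0.085,"tx":0.00475,"ty":0.0106,"tz":-0.01,"twist":-8.1},
  {"grip":0.085,"tx":0.00475,"ty":0.0106,"tz":-0.01,"twist":-8.1},
  {"grip":0.085,"tx":0.00475,"ty":0.0106,"tz":-0.01,"twist":-8.1},
  {"grip":0.085,"tx":0.00475,"ty":0.0106,"tz":-0.01,"twist":-8.1},
  {"grip":0.085,"tx":0.00475,"ty":0.0106,"tz":-0.01,"twist":-8.1},
  {"grip":0.085,"tx":0.00475,"ty":0.0106,"tz":-0.01,"twist":-8.1},
  {"grip":0.085,"tx":0.00475,"ty":0.0106,"tz":-0.01,"twist":-8.1},
  {"grip":0.085,"tx":0.00475,"ty":0.0106,"tz":-0.01,"twist":-8.1},
  {"grip":0.085,"tx":0.00475,"ty":0.0106,"tz":-0.01,"twist":-8.1},
  {"grip":0.085,"tx":0.00475,"ty":0.0106,"tz":-0.01,"twist":-8.1},
  {"grip":0.085,"tx":0.00475,"ty":0.0106,"tz":-0.01,"twist":-8.1},
  {"grip":0.085,"tx":0.00475,"ty":0.0106,"tz":-0.01,"twist":-8.1},
])

```text
clock: 20.7
position: [492.0, -13.7, 178.5]
orientation: [[0.131, 0.991, 0.0], [0.991, -0.131, -0.0], [-0.0, 0.0, -1.0]]
wrist_force: [-0.6, -0.2, 0.3]
finger_gap: 84.9
grip_force: 0.0
```

>>> carry_out([
  {"grip":0.085,"tx":0,"ty":0,"tz":-0.01,"twist":0},
  {"grip":0.085,"tx":0,"ty":0,"tz":0,"twist":0},
  {"grip":0.085,"tx":0,"ty":0,"tz":0,"twist":0},
])

```text
clock: 21.0
position: [491.5, -14.5, 168.8]
orientation: [[0.123, 0.992, -0.001], [0.992, -0.123, -0.0], [-0.0, -0.001, -1.0]]
wrist_force: [-0.5, -0.0, 0.1]
finger_gap: 84.8
grip_force: 0.0
```

```bash
python3 look.py w10.png wrist white_cap_jar
```

```text
21.0 [491.452 -14.512 168.761] [ 0.123  0.992 -0.   ] [-0.193  0.183 -0.281  1.107 -0.     1.502]
white_cap_jar 0.74 [323.5 243.4] 6427 [285 189] [362 290] [492.    -22.127  49.   ] rect [491.9 -20.8] [73.8 54.6] 84.6
```

View pics/w10.png

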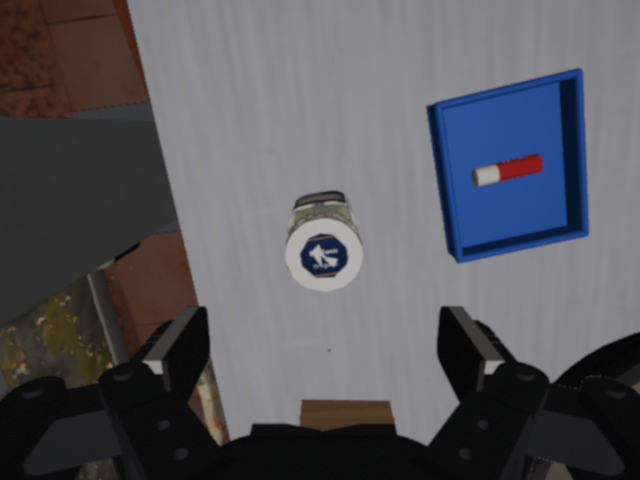

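>>> carry_out([
  {"grip":0.085,"tx":0,"ty":-0.0015,"tz":-0.04,"twist":0},
  {"grip":0.085,"tx":0,"ty":0,"tz":-0.04,"twist":0},
  {"grip":0.085,"tx":0,"ty":0,"tz":-0.025,"twist":0},
  {"grip":0.085,"tx":0,"ty":0,"tz":-0.014,"twist":0},
  {"grip":0.085,"tx":0,"ty":0,"tz":0,"twist":0},
  {"grip":0.03,"tx":0,"ty":0,"tz":0,"twist":0},
  {"grip":0.03,"tx":0,"ty":0,"tz":0,"twist":0},
  {"grip":0.03,"tx":0,"ty":0,"tz":0,"twist":0},
  {"grip":0.03,"tx":0,"ty":0,"tz":0,"twist":0},
  {"grip":0.03,"tx":0,"ty":0,"tz":0,"twist":0},
])

```text
clock: 22.1
position: [493.0, -16.0, 51.6]
orientation: [[0.125, 0.992, 0.003], [0.992, -0.125, -0.001], [-0.001, 0.003, -1.0]]
wrist_force: [-2.1, 0.0, 6.6]
finger_gap: 45.5
grip_force: 60.7
```

>>> carry_out([
  {"grip":0.03,"tx":0,"ty":0,"tz":0.03,"twist":0},
  {"grip":0.03,"tx":0,"ty":0,"tz":0.04,"twist":0},
  {"grip":0.03,"tx":-0.00225,"ty":-0.0365,"tz":0.01,"twist":0},
  {"grip":0.03,"tx":-0.00225,"ty":-0.0365,"tz":0,"twist":0},
  {"grip":0.03,"tx":-0.00225,"ty":-0.0365,"tz":0,"twist":0},
  {"grip":0.03,"tx":-0.00225,"ty":-0.0365,"tz":0,"twist":0},
  {"grip":0.03,"tx":-0.00225,"ty":-0.0365,"tz":0,"twist":0},
  {"grip":0.03,"tx":-0.00225,"ty":-0.0365,"tz":0,"twist":0},
  {"grip":0.03,"tx":-0.00225,"ty":-0.0365,"tz":0,"twist":0},
  {"grip":0.03,"tx":-0.00225,"ty":-0.0365,"tz":0,"twist":0},
  {"grip":0.03,"tx":0,"ty":0,"tz":0,"twist":0},
  {"grip":0.03,"tx":0,"ty":0,"tz":0,"twist":0},
])

```text
clock: 23.3
position: [473.6, -308.4, 130.2]
orientation: [[0.127, 0.992, 0.001], [0.992, -0.127, -0.0], [0.0, 0.001, -1.0]]
wrist_force: [-0.7, 1.3, -1.7]
finger_gap: 45.6
grip_force: 61.9
```

```bash
python3 look.py w11.png wrist spice_caddy
python3 - <<'E'
from h import *
c=calibration('wrist'); im=cv2.imread('pics/w11.png')
a=-np.radians(7.4);R=np.array([[np.cos(a),-np.sin(a)],[np.sin(a),np.cos(a)]])
for s in((1,1),(1,-1),(-1,-1),(-1,1)):
    p=R@np.array([42*s[0],80*s[1]])+[480,-270]; u=proj(c,(*p,40)).astype(int); cv2.drawMarker(im,tuple(int(k) for k in u),(0,255,0),0,16,2)
cv2.imwrite('pics/w11.png',im)
E
```

```text
23.3 [ 473.609 -308.434  130.215] [0.127 0.992 0.   ] [-0.719  0.343 -0.165  1.062  0.     0.979]
spice_caddy 0.88 [328.5 135.1] 29176 [250  39] [402 293] [ 486.398 -242.865   40.   ] rect [ 481.7 -266.7] [148.5  84.2] 82.2
```

View pics/w11.png

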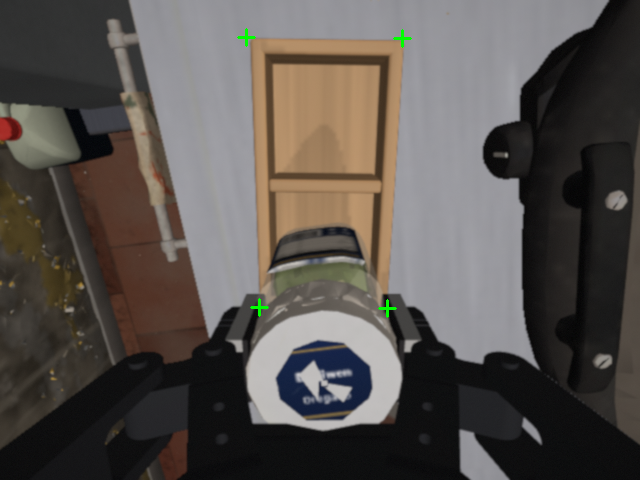

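>>> carry_out([
  {"grip":0.03,"tx":0.003,"ty":0.001,"tz":-0.02,"twist":0},
  {"grip":0.03,"tx":0,"ty":0,"tz":-0.02,"twist":0},
  {"grip":0.03,"tx":0,"ty":0,"tz":-0.02,"twist":0},
  {"grip":0.03,"tx":0,"ty":0,"tz":-0.013,"twist":0},
  {"grip":0.03,"tx":0,"ty":0,"tz":0,"twist":0},
  {"grip":0.03,"tx":0,"ty":0,"tz":0,"twist":0},
])

```text
clock: 24.0
position: [477.0, -305.9, 57.0]
orientation: [[0.124, 0.992, 0.0], [0.992, -0.124, 0.0], [0.0, 0.0, -1.0]]
wrist_force: [-0.7, 0.5, -0.4]
finger_gap: 45.0
grip_force: 61.2
```

>>> carry_out([
  {"grip":0.03,"tx":0,"ty":0,"tz":-0.001,"twist":0},
  {"grip":0.03,"tx":0,"ty":0,"tz":0,"twist":0},
  {"grip":0.075,"tx":0,"ty":0,"tz":0,"twist":0},
  {"grip":0.075,"tx":0,"ty":0,"tz":0,"twist":0},
  {"grip":0.075,"tx":0,"ty":0,"tz":0,"twist":0},
  {"grip":0.075,"tx":0,"ty":0,"tz":0,"twist":0},
  {"grip":0.075,"tx":0,"ty":0,"tz":0.03,"twist":0},
  {"grip":0.075,"tx":0,"ty":0,"tz":0.05,"twist":0},
  {"grip":0.075,"tx":0,"ty":0,"tz":0.045,"twist":0},
])

```text
clock: 24.9
position: [476.3, -306.3, 182.1]
orientation: [[0.125, 0.992, -0.001], [0.992, -0.125, 0.001], [0.001, -0.001, -1.0]]
wrist_force: [1.1, -0.7, 0.0]
finger_gap: 74.9
grip_force: 0.0
```

>>> carry_out([
  {"grip":0.085,"tx":-0.0015,"ty":0.045,"tz":0,"twist":0},
  {"grip":0.085,"tx":-0.0015,"ty":0.045,"tz":0,"twist":0},
  {"grip":0.085,"tx":-0.0015,"ty":0.045,"tz":0,"twist":0},
  {"grip":0.085,"tx":-0.0015,"ty":0.045,"tz":0,"twist":0},
  {"grip":0.085,"tx":-0.0015,"ty":0.045,"tz":0,"twist":0},
  {"grip":0.085,"tx":-0.0015,"ty":0.045,"tz":0,"twist":0},
  {"grip":0.085,"tx":-0.0015,"ty":0.045,"tz":0,"twist":0},
  {"grip":0.085,"tx":-0.0015,"ty":0.045,"tz":0,"twist":0},
  {"grip":0.085,"tx":-0.0015,"ty":0.045,"tz":0,"twist":0},
  {"grip":0.085,"tx":-0.0015,"ty":0.045,"tz":0,"twist":0},
  {"grip":0.085,"tx":-0.0015,"ty":0.045,"tz":0,"twist":0},
  {"grip":0.085,"tx":-0.0015,"ty":0.045,"tz":0,"twist":0},
])

```text
clock: 26.1
position: [458.5, 235.2, 181.1]
orientation: [[0.125, 0.992, 0.001], [0.992, -0.125, 0.0], [0.0, 0.001, -1.0]]
wrist_force: [0.3, -0.3, 1.0]
finger_gap: 85.1
grip_force: 0.0
```

>>> carry_out([
  {"grip":0.085,"tx":-0.003,"ty":0.0355,"tz":0,"twist":0},
  {"grip":0.085,"tx":-0.003,"ty":0.0355,"tz":0,"twist":0},
  {"grip":0.085,"tx":0,"ty":0,"tz":0,"twist":0},
  {"grip":0.085,"tx":0,"ty":0,"tz":0,"twist":0},
])

```text
clock: 26.5
position: [452.4, 304.8, 180.6]
orientation: [[0.123, 0.992, -0.0], [0.992, -0.123, -0.001], [-0.001, -0.0, -1.0]]
wrist_force: [-0.0, 0.0, 0.2]
finger_gap: 84.8
grip_force: 0.0
```

```bash
cat > jar.py <<'E'
from h import *
s=telemetry.state();print(s['position'],s['q'])
def sil(c,x,y,r,h):
    t=np.linspace(0,2*np.pi,40);P=np.array([proj(c,(x+r*np.cos(a),y+r*np.sin(a),z)) for z in(2,h) for a in t]).astype(np.float32)
    m=np.zeros((480,640),np.uint8);cv2.fillConvexPoly(m,cv2.convexHull(P).astype(int).reshape(-1,1,2),1);return m>0
cc=calibration('wrist'); snap('wrist','w12.png')
for R in regions_of('red_cap_jar','wrist')[:2]:
    M=R['region']; f=lambda x,y:-(sil(cc,x,y,22.5,106)&M).sum()/(sil(cc,x,y,22.5,106)|M).sum()
    print(R['confidence'],R['position'],min((f(x,y),x,y) for x in range(440,466,2) for y in range(292,318,2)))
E
python3 jar.py
```

```text
[452.36785777 304.83479096 180.55508085] [ 4.46024255e-01  2.76827165e-01 -1.29317442e-01  1.16521772e+00
 -4.35824923e-04  2.14044504e+00]
0.55 [323.2, 243.8] (np.float64(-0.947237017310253), 454, 304)
```

View pics/w12.png

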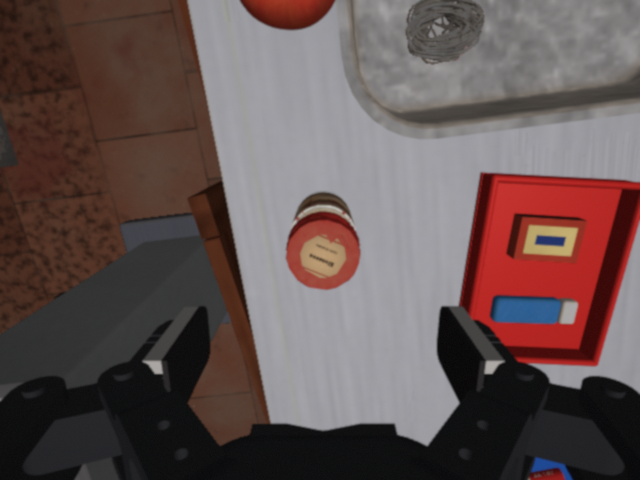

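>>> carry_out([
  {"grip":0.085,"tx":0.001,"ty":-0.001,"tz":-0.045,"twist":0},
  {"grip":0.085,"tx":0,"ty":0,"tz":-0.045,"twist":0},
  {"grip":0.085,"tx":0,"ty":0,"tz":-0.025,"twist":0},
  {"grip":0.085,"tx":0,"ty":0,"tz":-0.012,"twist":0},
  {"grip":0.085,"tx":0,"ty":0,"tz":0,"twist":0},
  {"grip":0.03,"tx":0,"ty":0,"tz":0,"twist":0},
  {"grip":0.03,"tx":0,"ty":0,"tz":0,"twist":0},
  {"grip":0.03,"tx":0,"ty":0,"tz":0,"twist":0},
  {"grip":0.03,"tx":0,"ty":0,"tz":0,"twist":0},
  {"grip":0.03,"tx":0,"ty":0,"tz":0,"twist":0},
])

```text
clock: 27.6
position: [454.7, 304.0, 55.5]
orientation: [[0.125, 0.992, 0.003], [0.992, -0.125, 0.001], [0.002, 0.002, -1.0]]
wrist_force: [-1.1, -0.2, 6.6]
finger_gap: 43.2
grip_force: 59.6
```

>>> carry_out([
  {"grip":0.03,"tx":0,"ty":0,"tz":0.03,"twist":0},
  {"grip":0.03,"tx":0,"ty":0,"tz":0.04,"twist":0},
  {"grip":0.03,"tx":0.0025,"ty":-0.042,"tz":0.005,"twist":0},
  {"grip":0.03,"tx":0.0025,"ty":-0.042,"tz":0,"twist":0},
  {"grip":0.03,"tx":0.0025,"ty":-0.042,"tz":0,"twist":0},
  {"grip":0.03,"tx":0.0025,"ty":-0.042,"tz":0,"twist":0},
  {"grip":0.03,"tx":0.0025,"ty":-0.042,"tz":0,"twist":0},
  {"grip":0.03,"tx":0.0025,"ty":-0.042,"tz":0,"twist":0},
  {"grip":0.03,"tx":0.0025,"ty":-0.042,"tz":0,"twist":0},
  {"grip":0.03,"tx":0.0025,"ty":-0.042,"tz":0,"twist":0},
  {"grip":0.03,"tx":0.0025,"ty":-0.042,"tz":0,"twist":0},
  {"grip":0.03,"tx":0.0025,"ty":-0.042,"tz":0,"twist":0},
])

```text
clock: 28.8
position: [478.8, -118.4, 129.3]
orientation: [[0.125, 0.992, 0.001], [0.992, -0.125, -0.0], [-0.0, 0.001, -1.0]]
wrist_force: [0.6, 0.1, -1.5]
finger_gap: 43.1
grip_force: 61.0
```

>>> carry_out([
  {"grip":0.03,"tx":0.0025,"ty":-0.038,"tz":0,"twist":0},
  {"grip":0.03,"tx":0.0025,"ty":-0.038,"tz":0,"twist":0},
  {"grip":0.03,"tx":0.0025,"ty":-0.038,"tz":0,"twist":0},
  {"grip":0.03,"tx":0,"ty":0,"tz":0,"twist":0},
  {"grip":0.03,"tx":0,"ty":0,"tz":0,"twist":0},
  {"grip":0.03,"tx":0,"ty":0,"tz":0,"twist":0},
])

```text
clock: 29.4
position: [485.9, -229.7, 128.7]
orientation: [[0.125, 0.992, -0.001], [0.992, -0.125, 0.001], [0.001, -0.001, -1.0]]
wrist_force: [0.5, 1.3, -1.6]
finger_gap: 43.1
grip_force: 61.0
```

```bash
python3 look.py w13.png side white_cap_jar,red_cap_jar,spice_caddy; python3 -c "
import cv2
a=cv2.imread('pics/side0.png');b=cv2.imread('pics/w13.png')[130:270,280:420]; cv2.imwrite('pics/w13c.png',cv2.resize(b,None,fx=4,fy=4,interpolation=cv2.INTER_CUBIC))"
```

```text
29.4 [ 485.904 -229.688  128.749] [0.125 0.992 0.001] [-0.591  0.295 -0.237  1.04   0.     1.105]
red_cap_jar 0.94 [330.7 185.9] 379 [324 170] [336 202] [ 477.041 -348.942   53.   ] rect [ 478.9 -353. ] [217.9  45.1] 86.4
spice_caddy 0.61 [329.8 207.3] 644 [318 189] [343 223] [ 488.792 -230.547   40.   ] rect [ 484.7 -243.1] [211.6  87. ] 84.5
```

View pics/w13c.png

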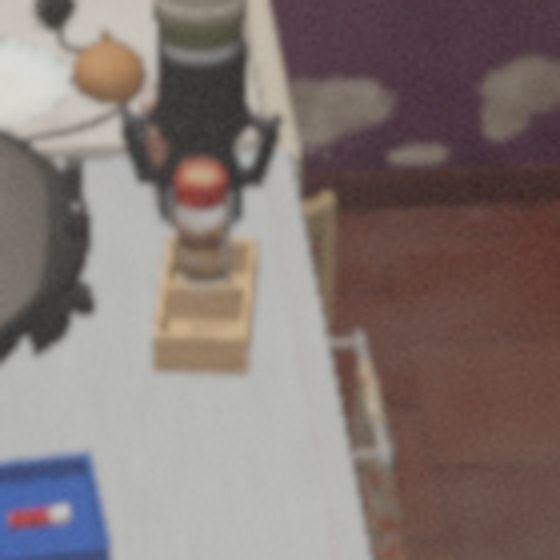

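>>> carry_out([
  {"grip":0.03,"tx":0.0005,"ty":-0.0025,"tz":-0.02,"twist":0},
  {"grip":0.03,"tx":0,"ty":0,"tz":-0.02,"twist":0},
  {"grip":0.03,"tx":0,"ty":0,"tz":-0.02,"twist":0},
  {"grip":0.03,"tx":0,"ty":0,"tz":-0.009,"twist":0},
  {"grip":0.03,"tx":0,"ty":0,"tz":0,"twist":0},
  {"grip":0.03,"tx":0,"ty":0,"tz":0,"twist":0},
])

```text
clock: 30.2
position: [487.1, -232.8, 60.2]
orientation: [[0.125, 0.992, 0.001], [0.992, -0.125, -0.0], [-0.0, 0.001, -1.0]]
wrist_force: [-0.2, 0.7, -1.6]
finger_gap: 43.3
grip_force: 60.9
```

>>> carry_out([
  {"grip":0.03,"tx":0,"ty":0,"tz":-0.001,"twist":0},
  {"grip":0.03,"tx":0,"ty":0,"tz":0,"twist":0},
  {"grip":0.075,"tx":0,"ty":0,"tz":0,"twist":0},
  {"grip":0.075,"tx":0,"ty":0,"tz":0,"twist":0},
  {"grip":0.075,"tx":0,"ty":0,"tz":0,"twist":0},
  {"grip":0.075,"tx":0,"ty":0,"tz":0,"twist":0},
  {"grip":0.075,"tx":0,"ty":0,"tz":0.03,"twist":0},
  {"grip":0.075,"tx":0,"ty":0,"tz":0.05,"twist":0},
  {"grip":0.075,"tx":0,"ty":0,"tz":0.05,"twist":0},
  {"grip":0.075,"tx":0,"ty":0.04,"tz":0.03,"twist":0},
  {"grip":0.075,"tx":0,"ty":0.045,"tz":0,"twist":0},
  {"grip":0.075,"tx":0,"ty":0.045,"tz":0,"twist":0},
])

```text
clock: 31.4
position: [487.6, -102.6, 220.5]
orientation: [[0.127, 0.992, 0.004], [0.992, -0.127, -0.001], [-0.001, 0.004, -1.0]]
wrist_force: [0.2, -0.0, 0.6]
finger_gap: 74.9
grip_force: 0.0
```

>>> carry_out([
  {"grip":0.075,"tx":-0.02,"ty":0.045,"tz":0,"twist":0},
  {"grip":0.075,"tx":-0.02,"ty":0.045,"tz":0,"twist":0},
  {"grip":0.075,"tx":-0.02,"ty":0.045,"tz":0,"twist":0},
  {"grip":0.075,"tx":0,"ty":0.045,"tz":0,"twist":0},
  {"grip":0.075,"tx":0,"ty":0,"tz":0,"twist":0},
  {"grip":0.075,"tx":0,"ty":0,"tz":0,"twist":0},
])

```text
clock: 32.0
position: [426.6, 77.9, 219.1]
orientation: [[0.122, 0.993, 0.001], [0.993, -0.122, -0.0], [-0.0, 0.001, -1.0]]
wrist_force: [0.1, -0.4, -1.0]
finger_gap: 75.1
grip_force: 0.0
```

```bash
python3 look.py s14.png scene; python3 look.py d14.png side >/dev/null; python3 -c "
import cv2,numpy as np
a=cv2.imread('pics/s14.png')[150:370,220:460];b=cv2.imread('pics/d14.png')[150:370,260:370]
cv2.imwrite('pics/f14.png',cv2.resize(np.hstack([a,b]),None,fx=2.25,fy=2.25,interpolation=cv2.INTER_CUBIC))"
```

```text
32.0 [426.614  77.924 219.053] [ 0.122  0.993 -0.   ] [-0.005  0.044 -0.314  1.212 -0.     1.688]
red_cap_jar 0.59 [359.1 292.5] 396 [352 278] [368 305] [ 483.726 -231.54    53.   ] rect [ 488.6 -231.2] [87.2 46.5] 36.5
white_cap_jar 0.58 [376.3 311.1] 461 [367 296] [388 323] [ 470.03  -303.719   49.   ] rect [ 477.7 -304.4] [86.5 54.5] 12.0
lighter 0.64 [285.7 194.1] 112 [277 188] [290 201] [634.539 191.281  12.   ] rect [627.8 196.1] [66.7 27.2] 1.4
spice_caddy 0.57 [370.3 314. ] 1056 [340 284] [398 336] [ 455.423 -294.142   40.   ] rect [ 472.2 -274.1] [166.7 100.8] 81.4
red_tray 0.96 [282.5 188.7] 797 [266 163] [303 213] [638.068 207.744  25.   ] rect [626.8 229.1] [183.3 130.8] 78.8
blue_tray 0.73 [328.9 220.3] 1103 [304 203] [350 244] [637.931   5.284  25.   ] rect [627.5   4.9] [114.8 128.4] 5.8
```

View pics/f14.png

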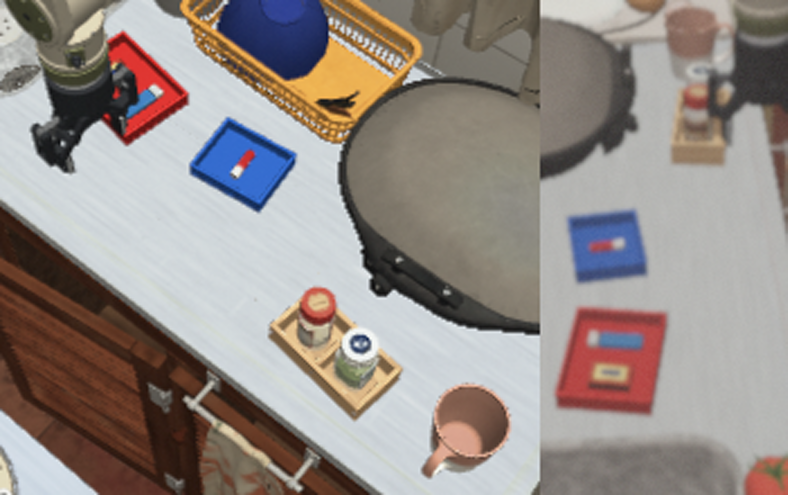

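Both jars stand upright, one in each bay. The lighter and matchbox lie flat in the red tray, and the battery lies in the blue tray. The mug and tomato look undisturbed, so I'm handing in.

```bash
python3 -c "
from workcell import robot
print(robot.close_job())"
```

```text
the job is handed in; nothing more can be done
None
```

The job is handed in after about 32 s of the 120 s allowed; the last pictures showed all five items in their places and the tomato and mug untouched, but hand-in returned no verdict.

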